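# Find the gap between burr and fence with a stepped gauge

### The arm

A 6-joint arm with a two-finger parallel gripper is mounted at the origin on the work surface. World frame = base frame: x ahead of the robot, y to its left, z up, the work surface at z = 0. Lengths are in m, angles in rad, forces in N, time in s.
With the tool pointing down it reaches from about 0.225 to 0.725 m from the base axis. Payload 3.1 kg.
Tool frame: the origin (TCP) lies at the very end of the fingers, on their centre line; the grasp point (between the pads) lies 19 mm behind it; z points along the fingers, y is the direction in which the jaws open and shut (so a half turn about z gives the same grasp; the last joint's range is limited). The gripper opens to 85 mm and grips with 20 to 120 N. Pads are 22 mm wide; open, the fingers measure 114 mm over their backs; the gripper's body (76 mm by 85 mm) begins 54 mm behind the grasp point. The pads swing forward as they close: fully open they stand 13 mm farther back than shut.
Start: joints at [1.015, 0.048, 0.099, 1.622, 0, 1.443], TCP at [0.218, 0.478, 0.231] pointing down, gripper open.
Joint ranges: [-2.91, 2.91], [-0.99, 1.94], [-1.21, 1.42], [-2.12, 2.29], [-1.49, 1.47], [-3.14, 3.14]. Speed limits (rad/s): [2.79, 2.79, 3.14, 3.14, 3.14, 3.14].

### API

Orientations are given as a 3x3 rotation matrix whose columns are the frame's x, y, z axes.
In Python, from plant import env gives the robot as it stands.
- The arm moves only by the shell command python3 -m crank 'ROWS'. ROWS is JSON, one flat list of numbers, 7 for each row, row after row: the turn, a rotation vector about the tool's x, y, z in rad, then the shift along the tool's x, y, z in cm, then the opening, from 0 (shut) to 1 (fully open). In form: [ax, ay, az, tx, ty, tz, claw, ax, ay, az, tx, ty, tz, claw, ...]. A call has 1 to 8 rows; each row is the pose to reach, as a shift and turn from the pose measured when the call began, along the tool's axes at that moment; what a row does not reach only later rows make up. A row lasts 1/12 s, in which the tool goes at most 41.7 mm and 7.16 degrees, less where a joint would pass 70% of its speed; a pose out of reach is approached as far as the arm can. A call with a gripper value outside its range is refused whole. The fingers move at their own pace and stop on an object; the grip force is fixed at half the most. Time passes only in rows, so rows that repeat a pose let the fingers close. It gives the time, the measured TCP pose, the force and the opening at its end, in the units of the state.
- env.get_state(): the state, without advancing time (a new reading comes with each control period).
- env.get_image(name): name is "scene" or "top"; returns (picture, depth): 480x640x3 uint8, red, green, blue; 480x640 float32, m along the optical axis (not along the pixel's ray), 0 where there is no reading.
- env.camera_info(name): a dict with "fx", "fy", "cx", "cy" (pixels), "dist_coeffs" ([k1, k2, p1, p2, k3] as OpenCV has them; the pictures are not rectified), "rvec" (rotation vector, rad) and "tvec" (3), from world to camera coordinates, as OpenCV has them. Camera axes: x right, y down, z forward; pixel columns grow to the right and rows downward; lengths in m; the calibration is good to about 2 mm. A picture is of the moment at which its call begins. camera_info takes no time and is no camera call.
- env.job_done(): hands the job in, once; it reports no verdict.
The state is a dict: "time_s": time; "joint_positions": joint angles; "qvel": joint speeds; "joint_torque": joint torques, N m; "ee_pos": TCP position; "orientation": TCP orientation; "contact_force": force on the tool from outside, world axes, zero at the start; "torque": the same for the moment, N m; "width": opening from 0.0 (shut) to 1.0 (fully open).
Only numpy, scipy, OpenCV 4.12 (cv2) and the standard library are available. Lean on these libraries where they do the work, as an engineer would, in place of code of your own. Each camera call takes 0.05 s, during which the arm holds its last target.

### The job

Find out how wide the gap between the burr and the fence of the little shaping table is set: take the stepped gauge out of its stand and slide its tongues down the fence's face into the gap one after another, from the thinnest up, each right down if it goes, until you feel one bind on the burr. Then put the gauge back into the gap with the thickest tongue that does go, fully home with its head resting on the fence, and let go of it. Go gently: do not lean hard on the burr or the fence, do not shift the fence from its setting, and leave the other things on the bench where they are.

Things in the scene. Friction and masses are not known exactly. Their poses are not given: they have to be found in the camera images.
- burr: Upright steel cylinder burr, 10 mm diameter, 20 mm tall, fixed in the face of a small grey shaping table (190 x 230 mm, 130 mm above the bench). Origin on its axis at the table's face; z up, x square to the fence and pointing to it, y along the fence. The fence's face lies 10 to 17 mm from this axis, so the clear gap is 5 to 12 mm: find it by touch.
- stand: The shaping table with burr and fence; fixed, fence on the robot's side of the burr. Origin on the bench straight below the burr, axes as the burr's. Fence: aluminium bar 210 mm long (y), 26 mm thick (x), 30 mm high above the table's face, held only by the friction of two black clamp knobs behind it (88 mm to each side, lower than the fence's top): over about 20 N shifts it along x.
- gauge_grip (a point): Centre of the gauge's grip, an upright block 14 mm thick (x), 44 mm long (y), 44 mm high (z): take it from above across the 14 mm. The head below it, centred, is 34 mm (x) by 112 mm (y) by 14 mm high, its underside 36 mm below this point. Aluminium, about 0.2 kg. x is turned to the fence in use; at the start it points back towards the robot within 25 degrees.
- tip1 (a point): Four tongues hang 28 mm down from the head in a row along y, each 16 mm wide, 26 mm between centres. They share one flat face turned to +x, 3 mm on the -x side of the grip's centre; their thickness runs from it to -x. This point: mid-width of that face's lower edge on the thinnest tongue, 4 mm thick, at y = +39 mm from the grip's centre.
- tip2 (a point): The same point of the second tongue, 7 mm thick, at y = +13 mm. In use the tongues' common face lies flat on the fence's front face; only one tongue at a time stands at the burr, the others pass beside it.
- tip3 (a point): The same point of the third tongue, 10 mm thick, at y = -13 mm. When a tongue is fully home the head's underside, which overhangs the common face by 20 mm, rests on the fence's top and the tips are 2 mm above the table's face.
- tip4 (a point): The same point of the fourth, thickest tongue, 13 mm thick, at y = -39 mm from the grip's centre. At the start the thinnest tongue is thus at the robot's right-hand end (-y) of the gauge, the thickest at the left-hand end, hidden in the stand's slot until the gauge is lifted out.
- rack: Heavy wooden stand of the gauge, 64 x 130 mm, 45 mm high, with a slot 17 mm wide (x), 100 mm long (y), 31 mm deep. At the start the gauge stands upright in it, tongues in the slot, head on its top. Origin at the centre of its underside.
- dish: Bystander: round blue plastic dish with spare burrs, 92 mm across, 18 mm high; origin at the centre of its underside.
- tub: Bystander: round white plastic tub, 96 mm across, 95 mm high; origin at the centre of its underside.
- strips: Bystander: dark wood strip lying on the bench, 120 x 30 x 12 mm; origin at the centre of its underside.
Not all that is in view belongs to the job. Leave any green or orange look-alike of the part that bears gauge_grip alone.

How it is judged:
On the way, in this order (a step that is already met when the one before it is completed fails the run):
1. the thinnest tongue is tried: at least half-way down between burr and fence (y of tip1 in the frame of burr between -0.007 and 0.007 m and x of tip1 in the frame of burr between 0.008 and 0.02 m and z of tip1 in the frame of burr below 0.01 m), for 0.1 s.
2. the second tongue is tried: at least half-way down the gap, or, too thick for it, pressed lightly on the burr over the gap (((y of tip2 in the frame of burr between -0.007 and 0.007 m and x of tip2 in the frame of burr between 0.011 and 0.02 m and z of tip2 in the frame of burr below 0.01 m) or (value of joint fence below 0.0035 m and y of tip2 in the frame of burr between -0.007 and 0.007 m and x of tip2 in the frame of fence above -0.002 m and z of tip2 in the frame of burr between 0.006 and 0.024 m and contact force between gauge and burr above 1 N))), for 0.1 s.
3. the third tongue is tried in the same way (or, if the second did not go, the first is home again) (((y of tip3 in the frame of burr between -0.007 and 0.007 m and x of tip3 in the frame of burr between 0.014 and 0.02 m and z of tip3 in the frame of burr below 0.01 m) or (value of joint fence below 0.0065 m and y of tip3 in the frame of burr between -0.007 and 0.007 m and x of tip3 in the frame of fence above -0.002 m and z of tip3 in the frame of burr between 0.006 and 0.024 m and contact force between gauge and burr above 1 N) or ((y of tip1 in the frame of burr between -0.007 and 0.007 m and x of tip1 in the frame of burr between 0.008 and 0.02 m and z of tip1 in the frame of burr below 0.0045 m) and value of joint fence below 0.0035 m))), for 0.1 s.
4. the fourth tongue is found not to go (or, if an earlier one did not go, the one before that is home in the gap, for the first tongue: and let go) (((value of joint fence below 0.0095 m and y of tip4 in the frame of burr between -0.007 and 0.007 m and x of tip4 in the frame of fence above -0.002 m and z of tip4 in the frame of burr between 0.006 and 0.024 m and contact force between gauge and burr above 1 N) or ((y of tip2 in the frame of burr between -0.007 and 0.007 m and x of tip2 in the frame of burr between 0.011 and 0.02 m and z of tip2 in the frame of burr below 0.0045 m) and value of joint fence below 0.0065 m) or (((y of tip1 in the frame of burr between -0.007 and 0.007 m and x of tip1 in the frame of burr between 0.008 and 0.02 m and z of tip1 in the frame of burr below 0.0045 m) and value of joint fence below 0.0035 m) and contact force between the fingers and gauge below 0.05 N))), for 0.1 s.
At the end, for the whole second after the job is handed in: Gauge released, at rest, upright within 4.5 deg, the thickest tongue that fits (0.5 mm clearance or more counts as fitting) down between burr and fence: tip at most 4.5 mm above the small table and within 7 mm of the burr along the fence; fence within 1 mm of its first place ((((y of tip1 in the frame of burr between -0.007 and 0.007 m and x of tip1 in the frame of burr between 0.008 and 0.02 m and z of tip1 in the frame of burr below 0.0045 m) and value of joint fence below 0.0035 m) or ((y of tip2 in the frame of burr between -0.007 and 0.007 m and x of tip2 in the frame of burr between 0.011 and 0.02 m and z of tip2 in the frame of burr below 0.0045 m) and value of joint fence below 0.0065 m) or ((y of tip3 in the frame of burr between -0.007 and 0.007 m and x of tip3 in the frame of burr between 0.014 and 0.02 m and z of tip3 in the frame of burr below 0.0045 m) and value of joint fence below 0.0095 m)) and angle between gauge's own z axis and vertical below 0.08 rad and linear speed of gauge below 0.01 m/s and distance of fence from where it was at the start of the episode below 0.001 m); the robot touches nothing.
It fails at once if the fence is shifted by more than 1 mm (distance of fence from where it was at the start of the episode above 0.001 m).
It fails at once if the gauge bears on the burr with more than 25 N (contact force between gauge and burr above 25 N).
It fails at once if the gauge bears on the fence with more than 30 N (contact force between gauge and fence above 30 N).
It fails at once if the dish, the tub or the wood strip is moved by more than 20 mm (distance of any of dish, tub, strips from where it was at the start of the episode above 0.02 m).
It also fails if it takes over 61 s, if anything falls off the work surface, if the arm or the gripper's body presses on something with over 40 N, if the wrist force passes 120 N, or if a joint passes its speed limit or range.

## Working session

There is one attempt and no reset: what is moved stays moved. The work goes in short steps, Python scripts to look and compute and a shell command to move; the robot and the scene stay as the last step left them, time stands still between calls to the robot, and variables do not carry over. Pictures are saved under pics/ and viewed, and the job is handed in when it is done.

```bash
ls; mkdir -p pics
python3 - <<'E'
from plant import env
import cv2,numpy as np
for n in ("scene","top"):
    im,d=env.get_image(n); cv2.imwrite(f"pics/{n}0.png",im[:,:,::-1]); np.save(f"pics/{n}0d.npy",d)
    print(n,env.camera_info(n), d.min(),d.max())
print(env.get_state())
E
```

```text
pics
scene {'fx': 520.7691793018723, 'fy': 520.7691793018723, 'cx': 318.1305489238285, 'cy': 233.9272250156818, 'dist_coeffs': array([-0.10526408,  0.        ,  0.        ,  0.        ,  0.        ]), 'rvec': array([ 0.66468234,  2.6158435 , -1.20359014]), 'tvec': array([ 0.47943063, -0.09367788,  1.32479   ])} 0.0 3.824732
top {'fx': 517.6874435395156, 'fy': 517.6874435395156, 'cx': 317.46788361896324, 'cy': 237.51714530482414, 'dist_coeffs': array([-0.0702302,  0.       ,  0.       ,  0.       ,  0.       ]), 'rvec': array([ 2.1395919 , -2.19545495,  0.14072859]), 'tvec': array([-0.01666777,  0.5591925 ,  1.27411312])} 0.0 2.2461414
{'time_s': 0.1, 'joint_positions': array([1.01520360e+00, 4.86759727e-02, 9.77437788e-02, 1.62204114e+00,
       2.13257424e-05, 1.44298860e+00]), 'qvel': array([-0.00125113, -0.00141165,  0.00268645, -0.00099036, -0.00035385,
        0.00091565]), 'joint_torque': array([ 2.50596400e-03, -3.39850974e+01,  3.20936108e+01,  1.58054021e-02,
       -1.34006359e-04,  2.06276042e-06]), 'ee_pos': array([0.21750481, 0.47719715, 0.23022925]), 'orientation': array([[-9.09886703e-01,  4.14855187e-01, -1.16637303e-03],
       [ 4.14856720e-01,  9.09884895e-01, -1.83830945e-03],
       [ 2.98632995e-04, -2.15653101e-03, -9.99997630e-01]]), 'contact_force': array([-0.2564684 ,  0.10319521, -0.7260471 ]), 'torque': array([ 0.01194214, -0.00189075,  0.0345633 ]), 'width': 1.0020328873314797}
```

View pics/scene0.png

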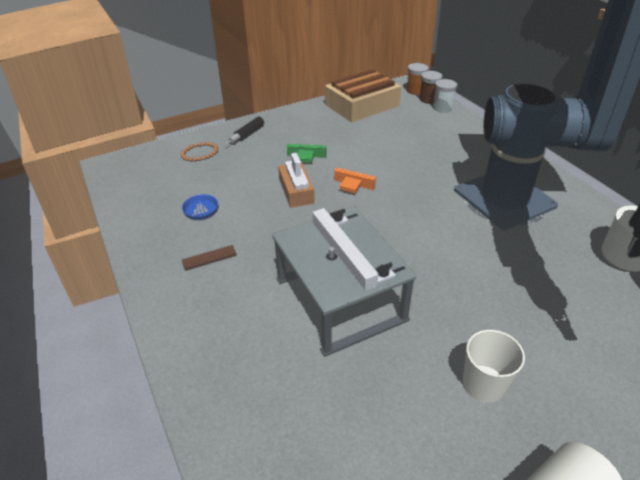

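View pics/top0.png

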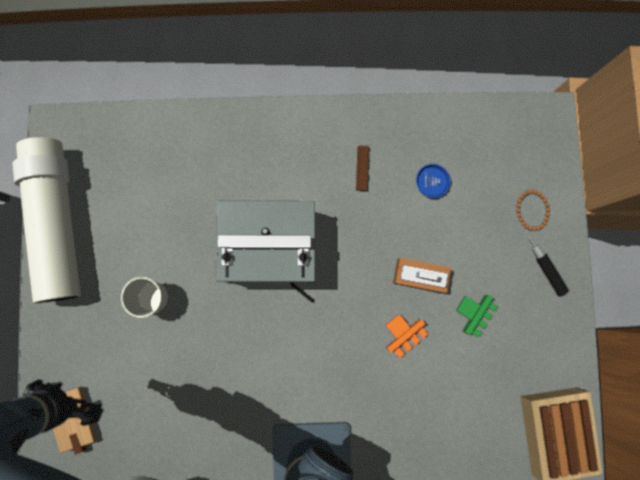

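The scene view shows the gauge in its wooden rack near (297,180) and the table with burr (332,255) and fence (345,248). In the top view the rack is at (423,276), the burr at (265,231) and the fence at (265,242).

Candidates for the gauge in the top view: silver in the rack (423,276), orange look-alike (407,335), green look-alike (478,315). I choose the silver one in the rack and check it in a close crop.

```bash
cat > h.py <<'E'
import numpy as np,cv2
from plant import env
def cam(n):
    c=env.camera_info(n);K=np.array([[c['fx'],0,c['cx']],[0,c['fy'],c['cy']],[0,0,1]]);R=cv2.Rodrigues(c['rvec'])[0]
    return K,c['dist_coeffs'],R,c['tvec'],c['rvec']
def ray(n,p):
    K,D,R,t,_=cam(n);u=cv2.undistortPoints(np.array(p,float).reshape(-1,1,2),K,D).reshape(-1,2)
    d=np.c_[u,np.ones(len(u))]@R; return -R.T@t,d
def onz(n,p,z):
    o,d=ray(n,p); return o+d*((z-o[2])/d[:,2])[:,None]
def proj(n,P):
    K,D,R,t,rv=cam(n); return cv2.projectPoints(np.array(P,float).reshape(-1,1,3),rv,t,K,D)[0].reshape(-1,2)
def crop(im,x0,y0,x1,y1,s,f):
    cv2.imwrite(f,cv2.resize(im[y0:y1,x0:x1],None,fx=s,fy=s,interpolation=cv2.INTER_CUBIC))
def cloud(n,d,x0,y0,x1,y1):
    u,v=np.meshgrid(np.arange(x0,x1),np.arange(y0,y1)); z=d[y0:y1,x0:x1].ravel()
    K,D,R,t,_=cam(n);o,dr=ray(n,np.c_[u.ravel(),v.ravel()])
    return (o+dr*z[:,None]).reshape(y1-y0,x1-x0,3)
E
python3 - <<'E'
from h import *
t=cv2.imread('pics/top0.png');s=cv2.imread('pics/scene0.png')
crop(t,385,245,465,305,8,'pics/c1.png');crop(t,205,190,330,290,6,'pics/c2.png')
crop(s,265,140,385,230,6,'pics/c3.png');crop(s,265,200,420,300,5,'pics/c4.png')
d=np.load('pics/top0d.npy')
for p in [(423,276),(265,231),(265,242),(265,210),(400,225),(300,225)]:
    print(p,cloud('top',d,p[0],p[1],p[0]+1,p[1]+1).ravel().round(3))
E
```

```text
(423, 276) [ 0.452 -0.279  0.104]
(265, 231) [0.563 0.091 0.15 ]
(265, 242) [0.536 0.09  0.163]
(265, 210) [0.616 0.092 0.126]
(400, 225) [ 0.59  -0.248 -0.001]
(300, 225) [0.578 0.011 0.126]
```

View pics/c1.png

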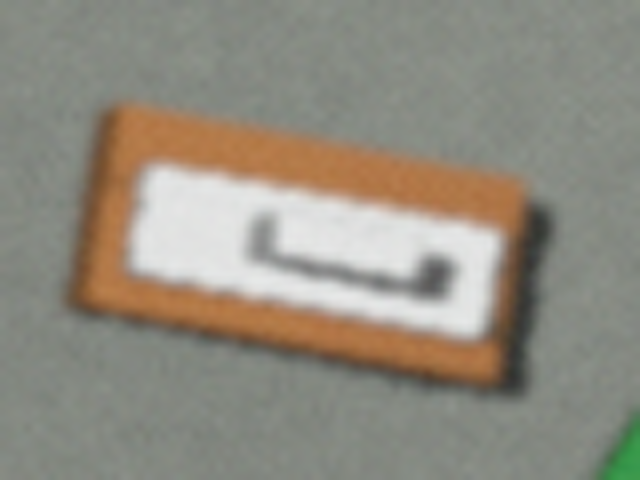

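View pics/c2.png

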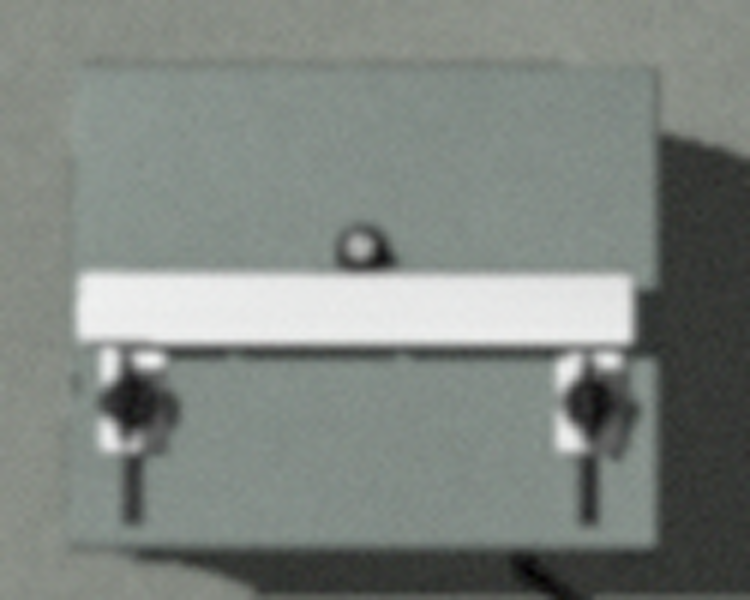

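View pics/c3.png

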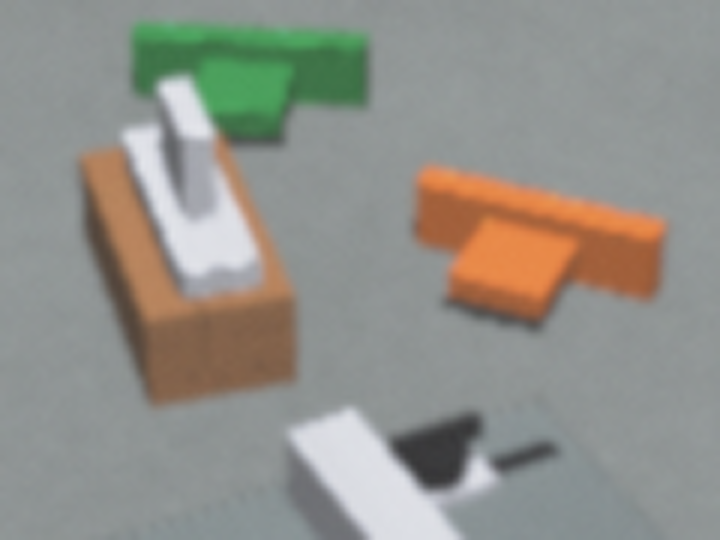

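View pics/c4.png

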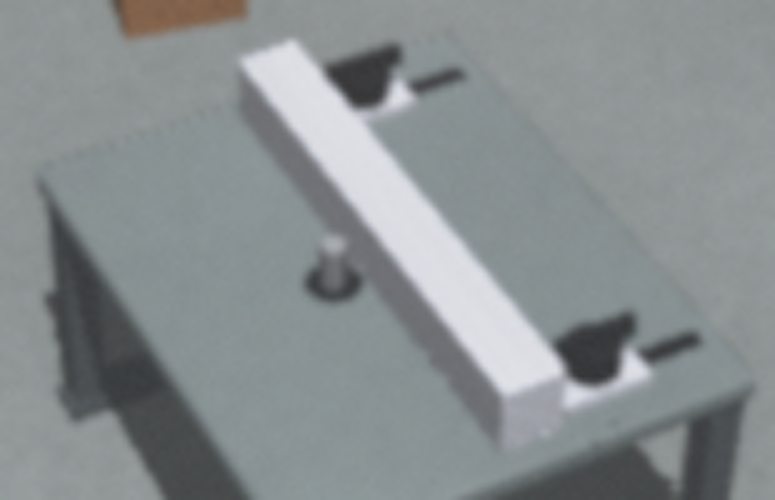

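The crops show the silver gauge upright in the brown rack at crop c1 (320,250), the burr at c2 (360,247) right beside the fence, and the lookalikes lying on the bench. Now the measuring.

```bash
cat > m.py <<'E'
from h import *
def rect(P):
    r=cv2.minAreaRect(np.float32(P[:,:2]*1000)); return r
if __name__=='__main__':
    t=cv2.imread('pics/top0.png');d=np.load('pics/top0d.npy');hsv=cv2.cvtColor(t,cv2.COLOR_BGR2HSV)
    print('cam pos',ray('top',[(0,0)])[0])
    # rack+gauge outline top view
    def bl(mask,x0,y0,x1,y1):
        m=np.zeros_like(mask);m[y0:y1,x0:x1]=mask[y0:y1,x0:x1]
        c=max(cv2.findContours(m,cv2.RETR_EXTERNAL,cv2.CHAIN_APPROX_NONE)[0],key=cv2.contourArea);return c.reshape(-1,2)
    white=cv2.inRange(hsv,(0,0,190),(180,50,255))
    c=bl(white,385,245,465,305);
    P=onz('top',c,0.059);print('head',rect(P))
    c=bl(white,205,230,330,250);P=onz('top',c,0.160);print('fence',rect(P));
    f=P[P[:,0]>P[:,0].mean()]; f=f[(f[:,1]<f[:,1].max()-.01)&(f[:,1]>f[:,1].min()+.01)]
    print('front line x=a+b*y',np.polyfit(f[:,1],f[:,0],1),np.ptp(f[:,0]))
    C=cloud('top',d,385,245,465,305).reshape(-1,3);g=C[(C[:,2]>.085)];print('grip depth',len(g),np.median(g[:,2]),g.mean(0),rect(g))
    C=cloud('top',d,205,190,330,290).reshape(-1,3);g=C[(C[:,2]>.154)];print('fence depth',len(g),np.median(g[:,2]),rect(g))
    g=C[(abs(C[:,2]-.13)<.012)];print('table depth',np.median(g[:,2]),rect(g))
    print('burr',onz('top',[(205+360/6-.4,190+247/6-.4)],.15), 'scene',onz('scene',[(265+333/5-.4,200+243/5-.4)],.15))
    # scene-view grip top corners: (157..211)
    cs=[(160,85),(187,77),(213,132),(188,142)]
    P=onz('scene',[(265+a/6-.4,140+b/6-.4) for a,b in cs],.103);print(P.round(4),P.mean(0))
E
python3 m.py
```

```text
cam pos [ 0.40715305 -0.01168268  1.3305744 ]
head ((454.40069580078125, -289.68994140625), (111.18367004394531, 34.12297439575195), 77.54437255859375)
fence ((539.9953002929688, 93.90789794921875), (207.35520935058594, 25.188438415527344), 88.56575012207031)
front line x=a+b*y [0.02684572 0.54782688] 0.006923701803685733
grip depth 139 0.10333250467726485 [ 0.44709533 -0.2510072   0.26977613] ((438.10418701171875, -160.46400451660156), (25.055801391601562, 302.89862060546875), 7.0229339599609375)
fence depth 1145 0.16029012925168007 ((481.49224853515625, 92.89019012451172), (214.59930419921875, 140.6923065185547), 87.84062957763672)
table depth 0.1305739243171895 ((543.4957275390625, 93.85560607910156), (230.6172637939453, 189.1442108154297), 88.56695556640625)
burr [[0.56355666 0.09176076 0.15      ]] scene [[0.56313799 0.09444639 0.15      ]]
[[ 0.4543 -0.3069  0.103 ]
 [ 0.4417 -0.3069  0.103 ]
 [ 0.4511 -0.2635  0.103 ]
 [ 0.4634 -0.2619  0.103 ]] [ 0.45264012 -0.28483977  0.103     ]
```

Run:
```python
from m import *
t=cv2.imread('pics/top0.png');s=cv2.imread('pics/scene0.png')
for n,b in(('top',(385,245,465,305)),('scene',(275,140,325,210))):
    d=np.load(f'pics/{n}0d.npy');C=cloud(n,d,*b).reshape(-1,3)
    for lo,hi in((.095,.11),(.055,.064),(.040,.050)):
        g=C[(C[:,2]>lo)&(C[:,2]<hi)];print(n,lo,len(g),g.mean(0).round(4),rect(g))
for n,b in(('top',(205,190,330,290)),('scene',(265,200,420,300))):
    d=np.load(f'pics/{n}0d.npy');C=cloud(n,d,*b).reshape(-1,3)
    for lo,hi in((.155,.165),):
        g=C[(C[:,2]>lo)&(C[:,2]<hi)];print(n,lo,len(g),g.mean(0).round(4),rect(g))
hsv=cv2.cvtColor(t,cv2.COLOR_BGR2HSV);m=cv2.inRange(hsv,(5,80,60),(20,220,255));print(m[245:305,385:465].sum()/255)
# reproject predicted in both
c=np.array([.4544,-.2897]);R=lambda a:np.array([[np.cos(a),-np.sin(a)],[np.sin(a),np.cos(a)]])
a=np.deg2rad(77.54)
for n,im in(('top',t),('scene',s)):
    im=cv2.resize(im,None,fx=5,fy=5,interpolation=cv2.INTER_CUBIC)
    for (l,w,z) in((.112,.034,.059),(.044,.014,.103)):
        for cc,col in((c,(0,0,255)),(np.array([.4527,-.2848]),(0,255,0))):
            P=np.array([[x,y] for x,y in((-l,-w),(l,-w),(l,w),(-l,w))])/2@R(a).T+cc
            q=(proj(n,np.c_[P,np.full(4,z)])+.5)*5
            cv2.polylines(im,[q.astype(int)],True,col,1)
    x0,y0,x1,y1=(385,245,465,305) if n=='top' else (265,140,335,210)
    cv2.imwrite(f'pics/chk_{n}.png',im[y0*5:y1*5,x0*5:x1*5])
```

```text
top 0.095 108 [ 0.4535 -0.2903  0.1029] ((453.386962890625, -290.36517333984375), (41.95904541015625, 13.938769340515137), 77.12849426269531)
top 0.055 438 [ 0.4531 -0.2877  0.0594] ((453.497802734375, -290.8016052246094), (111.715576171875, 34.407169342041016), 77.07091522216797)
top 0.04 669 [ 0.4592 -0.2894  0.0455] ((457.0243835449219, -290.9415283203125), (129.32017517089844, 64.87458801269531), 77.29810333251953)
scene 0.095 74 [ 0.4537 -0.2825  0.1007] ((452.0929260253906, -287.2826843261719), (50.127105712890625, 14.39158821105957), 76.17900085449219)
scene 0.055 239 [ 0.4585 -0.2717  0.0586] ((452.00445556640625, -286.0334777832031), (117.75713348388672, 34.849205017089844), 77.1130599975586)
scene 0.04 409 [ 0.465  -0.2719  0.0447] ((455.14495849609375, -286.5312194824219), (135.69151306152344, 64.90986633300781), 77.32174682617188)
top 0.155 1055 [0.5372 0.0947 0.1602] ((519.8883056640625, 93.65587615966797), (210.17556762695312, 64.01244354248047), 87.84062957763672)
scene 0.155 1232 [0.538  0.1052 0.1599] ((520.8125, 96.60920715332031), (211.86949157714844, 63.55611038208008), 88.1363525390625)
743.0
```

View pics/chk_top.png

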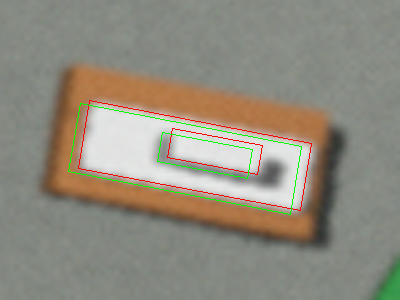

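View pics/chk_scene.png

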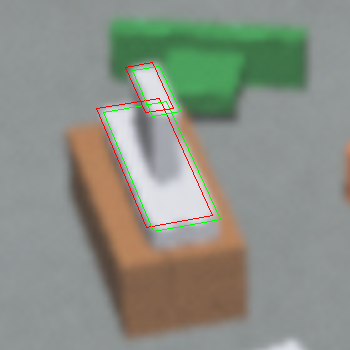

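```bash
cat > go.py <<'E'
# usage: go.py x y z yaw_of_tool_y_deg -> row (ax ay az tx ty tz cm), tool kept vertical
import sys;from h import *
from scipy.spatial.transform import Rotation as Ro
s=env.get_state();R=s['orientation'];p=s['ee_pos']
x,y,z,yaw=map(float,sys.argv[1:5])
a=np.deg2rad(yaw);yv=np.array([np.cos(a),np.sin(a),0]);zv=np.array([0,0,-1.]);T=np.c_[np.cross(yv,zv),yv,zv]
print('row',Ro.from_matrix(R.T@T).as_rotvec().round(4),(R.T@(np.array([x,y,z])-p)*100).round(3))
print('q6',s['joint_positions'][5],'t',s['time_s'])
E
python3 go.py .453 -.288 .16 -12.7
```

```text
row [-2.0000e-03  1.2000e-03  1.3647e+00] [-53.174 -59.839   7.136]
q6 1.4429886021647957 t 0.1
```

```bash
python3 -m crank '[0,0,0.4,-20,-23,0,0.6, 0,0,0.8,-35,-40,3,0.6, 0,0,1.3647,-53.17,-59.84,7.1,0.6, 0,0,1.3647,-53.17,-59.84,7.1,0.6, 0,0,1.3647,-53.17,-59.84,7.1,0.6, 0,0,1.3647,-53.17,-59.84,7.1,0.6, 0,0,1.3647,-53.17,-59.84,7.1,0.6, 0,0,1.3647,-53.17,-59.84,7.1,0.6]'; python3 go.py .453 -.288 .16 -12.7
```

```text
time_s: 0.77
ee_pos: [0.3146, 0.1583, 0.2044]
orientation: [[-0.137, 0.991, -0.001], [0.991, 0.137, -0.002], [-0.001, -0.001, -1.0]]
contact_force: [1.1, -0.6, 0.1]
width: 0.597
row [-0.0007  0.0016  0.3595] [-46.101   7.586   4.499]
q6 1.7092811063514841 t 0.7667
```

```bash
python3 -m crank '[0,0,0.36,-46.1,7.59,4.4,0.6, 0,0,0.36,-46.1,7.59,4.4,0.6, 0,0,0.36,-46.1,7.59,4.4,0.6, 0,0,0.36,-46.1,7.59,4.4,0.6, 0,0,0.36,-46.1,7.59,4.4,0.6, 0,0,0.36,-46.1,7.59,4.4,0.6, 0,0,0.36,-46.1,7.59,4.4,0.6, 0,0,0.36,-46.1,7.59,4.4,0.6]'; python3 go.py .453 -.288 .16 -12.7
```

```text
time_s: 1.43
ee_pos: [0.4124, -0.1592, 0.1732]
orientation: [[0.221, 0.975, -0.001], [0.975, -0.221, -0.001], [-0.001, -0.001, -1.0]]
contact_force: [0.0, -0.0, -0.3]
width: 0.601
row [-0.0007  0.0014 -0.0015] [-11.659   6.811   1.332]
q6 1.2746984438217943 t 1.4333
```

```bash
python3 -m crank '[0,0,0,-11.66,6.81,1.2,0.6, 0,0,0,-11.66,6.81,1.2,0.6, 0,0,0,-11.66,6.81,1.2,0.6, 0,0,0,-11.66,6.81,1.2,0.6, 0,0,0,-11.66,6.81,1.2,0.6, 0,0,0,-11.66,6.81,1.2,0.6]'; python3 go.py .453 -.288 .068 -12.7
python3 - <<'E'
from h import *
for n,b,s in(('scene',(255,110,355,210),6),('top',(375,240,465,310),7)):
    im,d=env.get_image(n);crop(im[:,:,::-1],*b,s,f'pics/a_{n}.png')
E
```

```text
time_s: 1.93
ee_pos: [0.4523, -0.2877, 0.1604]
orientation: [[0.222, 0.975, -0.003], [0.975, -0.222, 0.001], [0.0, -0.003, -1.0]]
contact_force: [-0.5, 0.6, -0.3]
width: 0.604
row [-0.0031 -0.0004 -0.0027] [-0.018  0.101  9.236]
q6 1.1040646810179344 t 1.9333
```

View pics/a_scene.png

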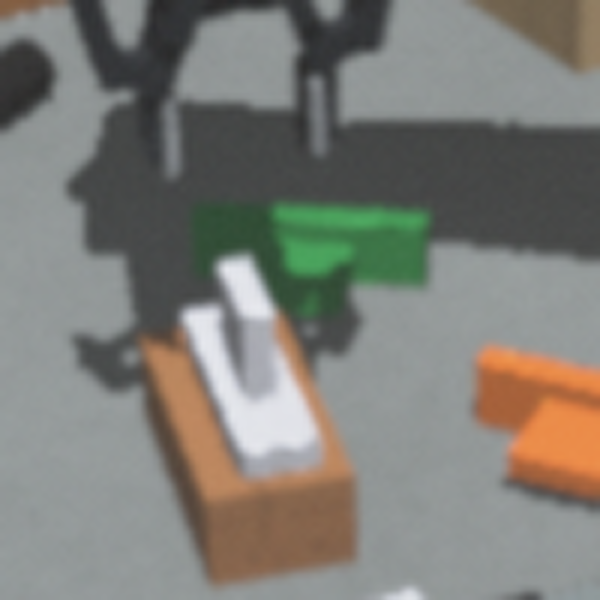

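View pics/a_top.png

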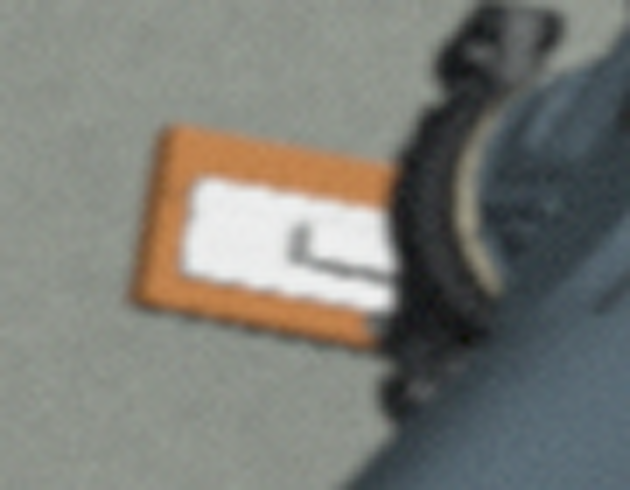

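The scene crop has the open fingers above and on either side of the grip (crop (245,290)), so I go down.

```bash
python3 -m crank '[0,0,0,0,0.1,4,0.6, 0,0,0,0,0.1,7,0.6, 0,0,0,0,0.1,9.2,0.6, 0,0,0,0,0.1,9.2,0.6, 0,0,0,0,0.1,9.2,0.6]'; python3 -m crank '[0,0,0,0,0,0,0, 0,0,0,0,0,0,0, 0,0,0,0,0,0,0, 0,0,0,0,0,0,0, 0,0,0,0,0,0,0, 0,0,0,0,0,0,0,0,0,0,0,0,0,0, 0,0,0,0,0,0,0]'
```

```text
time_s: 2.45
ee_pos: [0.4524, -0.2845, 0.0686]
orientation: [[0.219, 0.976, -0.004], [0.976, -0.218, 0.002], [0.001, -0.004, -1.0]]
contact_force: [0.3, 0.4, 0.1]
width: 0.605
time_s: 3.12
ee_pos: [0.454, -0.2855, 0.0713]
orientation: [[0.218, 0.976, 0.0], [0.976, -0.218, -0.0], [-0.0, 0.0, -1.0]]
contact_force: [0.5, 1.3, 5.9]
width: 0.151
```

```bash
python3 -m crank '[0,0,0,0,0,-1,0, 0,0,0,0,0,-2.5,0, 0,0,0,0,0,-4.5,0, 0,0,0,0,0,-7,0, 0,0,0,0,0,-10,0, 0,0,0,0,0,-13,0, 0,0,0,0,0,-15,0,0,0,0,0,0,-15,0]'; python3 -m crank '[0,0,0,0,0,0,0,0,0,0,0,0,0,0]'
python3 - <<'E'
from h import *
for n,b,s in(('scene',(225,50,385,180),5),('top',(375,220,475,310),6)):
    im,d=env.get_image(n);crop(im[:,:,::-1],*b,s,f'pics/b_{n}.png')
E
```

```text
time_s: 3.78
ee_pos: [0.4559, -0.2872, 0.2273]
orientation: [[0.219, 0.976, 0.007], [0.976, -0.219, -0.006], [-0.005, 0.009, -1.0]]
contact_force: [0.8, -0.4, -0.4]
width: 0.151
time_s: 3.95
ee_pos: [0.4558, -0.2872, 0.2268]
orientation: [[0.219, 0.976, 0.007], [0.976, -0.219, -0.006], [-0.005, 0.008, -1.0]]
contact_force: [-0.2, -0.1, -3.1]
width: 0.155
```

View pics/b_scene.png

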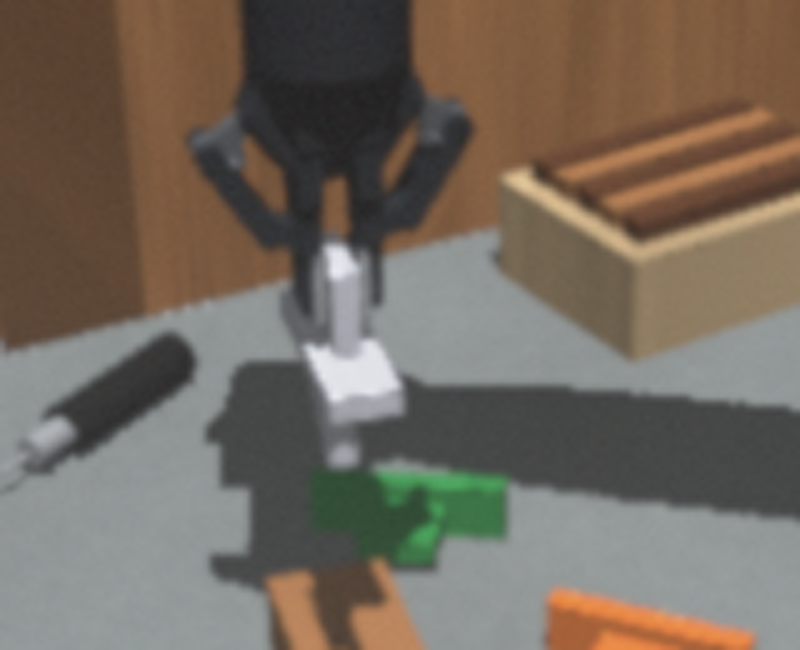

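The gauge hangs clear of the rack, grip firm at crop (345,300). Next I go to the fence, to the side of the burr.

```bash
python3 go.py .560 .158 .245 -1.43
```

```text
row [ 0.0051  0.0037 -0.1955] [45.673  0.522 -2.115]
q6 1.1047464122010666 t 4.05
```

```bash
python3 -m crank '[0.005,0.004,-0.05,2,0,-2,0, 0.005,0.004,-0.1,5,0,-2.1,0, 0.005,0.004,-0.1955,8.5,0.1,-2.1,0, 0.005,0.004,-0.1955,12,0.1,-2.1,0, 0.005,0.004,-0.1955,15.5,0.2,-2.1,0, 0.005,0.004,-0.1955,19,0.2,-2.1,0, 0.005,0.004,-0.1955,22.5,0.3,-2.1,0, 0.005,0.004,-0.1955,26,0.3,-2.1,0]'; python3 go.py .560 .158 .245 -1.43
```

```text
time_s: 4.72
ee_pos: [0.514, -0.0316, 0.2432]
orientation: [[0.025, 1.0, -0.003], [1.0, -0.025, 0.001], [0.001, -0.003, -1.0]]
contact_force: [0.1, -0.2, -1.6]
width: 0.157
row [-0.0034 -0.0009 -0.0002] [19.073  4.121 -0.174]
q6 1.403943891080203 t 4.7167
```

```bash
python3 -m crank '[-0.003,0,0,4,1,-0.2,0, -0.003,0,0,8,2,-0.2,0, -0.003,0,0,12,3,-0.2,0, -0.003,0,0,15,3.6,-0.2,0, -0.003,0,0,18,4,-0.2,0, -0.003,0,0,19.07,4.12,-0.2,0, -0.003,0,0,19.07,4.12,-0.2,0, -0.003,0,0,19.07,4.12,-0.2,0]';python3 -m crank '[0,0,0,0,0,0,0,0,0,0,0,0,0,0]'; python3 go.py .560 .158 .245 -1.43
python3 - <<'E'
from h import *
for n,b,s in(('scene',(255,120,415,290),5),('top',(165,180,335,300),4)):
    im,d=env.get_image(n);crop(im[:,:,::-1],*b,s if n=='top' else 3.5,f'pics/c_{n}.png');np.save(f'pics/c_{n}d.npy',d)
E
```

```text
time_s: 5.38
ee_pos: [0.5591, 0.1579, 0.2433]
orientation: [[0.024, 1.0, -0.004], [1.0, -0.024, -0.001], [-0.001, -0.004, -1.0]]
contact_force: [0.3, -1.8, -3.2]
width: 0.154
time_s: 5.55
ee_pos: [0.5587, 0.1564, 0.2425]
orientation: [[0.026, 1.0, -0.006], [1.0, -0.026, -0.002], [-0.002, -0.006, -1.0]]
contact_force: [0.2, -0.4, -2.2]
width: 0.155
row [-0.0056  0.0017 -0.0007] [ 0.159  0.129 -0.251]
q6 1.7542594234773374 t 5.55
```

View pics/c_scene.png

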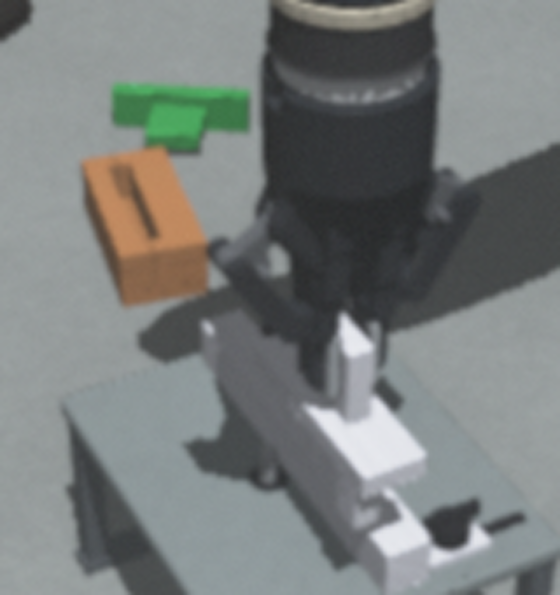

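View pics/c_top.png

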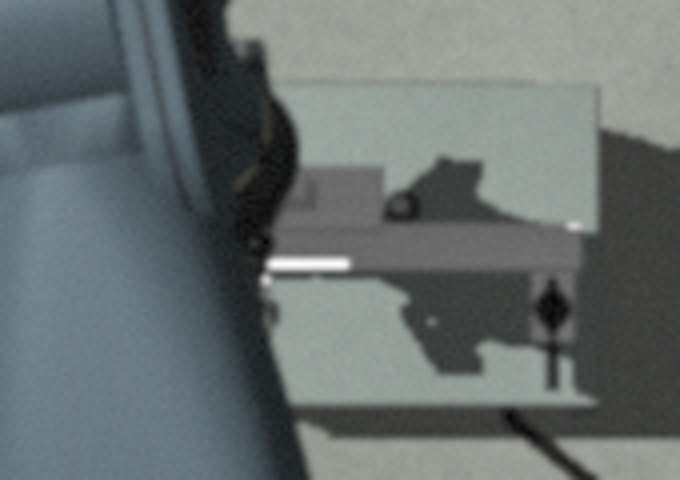

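The top crop shows the grey head (right end at crop x≈384, far edge row≈167) left of the burr (403,205), so I can compare them in one camera.

Run:
```python
from h import *
z=.2425-.0263+.014
P=onz('top',[(165+384/4-.4,180+167/4-.4),(165+300/4-.4,180+165/4-.4),(165+384/4-.4,180+222/4-.4)],z);print('head corner, top camera',P.round(4))
print('burr',onz('top',[(165+403/4-.4,180+204/4-.4)],.15))
d=np.load('pics/c_topd.npy');C=cloud('top',d,235,215,265,245)
g=C.reshape(-1,3);g=g[(g[:,2]>.215)&(g[:,2]<.25)];print(len(g),np.median(g[:,2]),g.min(0),g.max(0))
# expected end of head in world from TCP w/o offset
s=env.get_state();print('TCP-based end (no offset) y',s['ee_pos'][1]-.056,' far edge x',s['ee_pos'][0]+.017)
d=np.load('pics/c_scened.npy');C=cloud('scene',d,330,225,385,270).reshape(-1,3);g=C[(C[:,2]>.222)&(C[:,2]<.238)];print(len(g),np.median(g[:,2]),g.min(0),g.max(0))
r=cv2.minAreaRect(np.float32(g[:,:2]*1000));print(r,'TCP',s['ee_pos'])
```

```text
head corner, top camera [[0.5735 0.093  0.2302]
 [0.5758 0.1381 0.2302]
 [0.5438 0.0934 0.2302]]
burr [[0.56389968 0.09003118 0.15      ]]
363 0.2307671553781805 [0.54036655 0.09448538 0.21992995] [0.57584519 0.14917115 0.24942772]
TCP-based end (no offset) y 0.1005571514488647  far edge x 0.5759775295496395
643 0.23013360573190156 [0.54095175 0.11259672 0.22201769] [0.57659102 0.2116536  0.23796681]
((558.1583251953125, 162.24636840820312), (98.6551284790039, 35.02534866333008), 88.83951568603516) TCP [0.55897753 0.15655715 0.24312097]
```

```bash
python3 -m crank '[-0.005,0,0,0,0,1,0, -0.005,0,0,0,0,2,0, -0.005,0,0,0,0,3,0, -0.005,0,0,0,0,3.9,0, -0.005,0,0,0,0,3.9,0]';python3 -m crank '[0,0,0,0,0,0,0,0,0,0,0,0,0,0]'; python3 go.py .556 .156 .202 -1.43
```

```text
time_s: 6.07
ee_pos: [0.5572, 0.156, 0.2008]
orientation: [[0.026, 1.0, -0.005], [1.0, -0.026, -0.002], [-0.002, -0.005, -1.0]]
contact_force: [-0.6, -0.6, -3.4]
width: 0.153
time_s: 6.23
ee_pos: [0.5568, 0.1559, 0.2001]
orientation: [[0.026, 1.0, -0.006], [1.0, -0.026, -0.002], [-0.002, -0.006, -1.0]]
contact_force: [-0.3, -0.3, -2.7]
width: 0.153
row [-0.0063  0.0024 -0.0013] [ 0.01  -0.079 -0.194]
q6 1.7547803413962217 t 6.2333
```

```bash
python3 -m crank '[-0.006,0.002,0,0,-0.15,-0.05,0,-0.006,0.002,0,0,-0.3,-0.1,0,-0.006,0.002,0,0,-0.3,-0.1,0]';python3 -m crank '[-0.004,0,0,0,-0.1,-0.07,0,-0.004,0,0,0,-0.15,-0.07,0,-0.004,0,0,0,-0.15,-0.07,0]'
```

```text
time_s: 6.48
ee_pos: [0.5538, 0.1561, 0.202]
orientation: [[0.026, 1.0, 0.001], [1.0, -0.026, -0.0], [-0.0, 0.001, -1.0]]
contact_force: [-1.0, -0.1, -2.9]
width: 0.152
time_s: 6.73
ee_pos: [0.5523, 0.1563, 0.2033]
orientation: [[0.026, 1.0, 0.006], [1.0, -0.026, -0.0], [0.0, 0.006, -1.0]]
contact_force: [-0.7, -0.3, -2.8]
width: 0.15
```

```bash
python3 -m crank '[0.005,0,0,0,-0.1,-0.0,0,0.005,0,0,0,-0.1,-0.0,0]';python3 -m crank '[0.0,0,0,0,-0.1,0,0,0,0,0,0,-0.1,0,0]'
```

```text
time_s: 6.9
ee_pos: [0.5513, 0.1563, 0.2034]
orientation: [[0.026, 1.0, 0.001], [1.0, -0.026, 0.0], [0.0, 0.001, -1.0]]
contact_force: [0.2, -0.9, -2.4]
width: 0.156
time_s: 7.07
ee_pos: [0.5508, 0.1563, 0.2034]
orientation: [[0.026, 1.0, 0.002], [1.0, -0.026, 0.0], [0.0, 0.002, -1.0]]
contact_force: [1.4, -0.5, -2.6]
width: 0.152
```

```bash
python3 -m crank '[0.00,0,0,0,-0.08,-0.05,0,0.00,0,0,0,-0.08,-0.05,0]'
```

```text
time_s: 7.23
ee_pos: [0.5507, 0.1563, 0.2039]
orientation: [[0.026, 1.0, 0.003], [1.0, -0.026, -0.0], [0.0, 0.003, -1.0]]
contact_force: [2.8, -0.1, -3.8]
width: 0.154
```

Contact with the fence at 2.8 N, at TCP x = 0.5507, y = 0.156. I lift, then move so that tongue 1 is over the gap.

```bash
python3 -m crank '[0,0,0,0,0.1,0,0, 0,0,0,0,0.1,-0.6,0, 0,0,0,0,0.1,-1.1,0, 0,0,0,-0.7,0.1,-1.1,0, 0,0,0,-1.4,0.1,-1.1,0, 0,0,0,-2.0,0.05,-1.1,0, 0,0,0,-2.0,0.05,-1.1,0]'; python3 go.py .5505 .1365 .2135 -1.43
python3 - <<'E'
from h import *
for n,b,s in(('scene',(255,120,415,290),3.5),('top',(165,180,335,300),4)):
    im,d=env.get_image(n);crop(im[:,:,::-1],*b,s,f'pics/d_{n}.png');np.save(f'pics/d_{n}d.npy',d)
E
```

```text
time_s: 7.82
ee_pos: [0.5504, 0.1346, 0.2149]
orientation: [[0.028, 1.0, 0.003], [1.0, -0.028, -0.001], [-0.001, 0.003, -1.0]]
contact_force: [0.2, -0.5, -2.8]
width: 0.157
row [ 0.0029  0.0009 -0.0031] [0.187 0.005 0.139]
q6 1.7211601448917548 t 7.8167
```

View pics/d_scene.png

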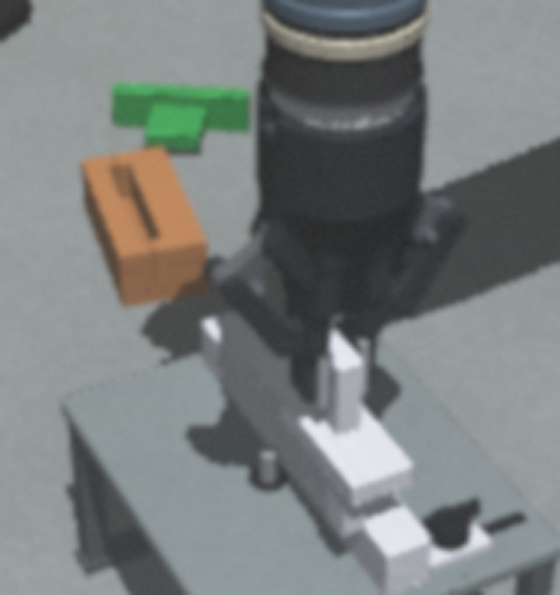

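View pics/d_top.png

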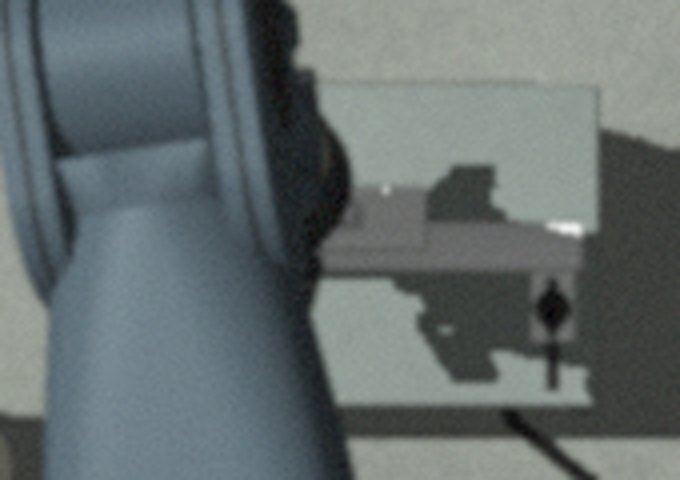

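```bash
python3 - <<'E'
from h import *
s=env.get_state();print(s['ee_pos'])
z=s['ee_pos'][2]-.0263+.014
print(onz('top',[(165+425/4-.4,180+215/4-.4),(165+400/4-.4,180+187/4-.4)],z))
P=proj('top',[[.5636,.091,.15]]);print(P)
d=np.load('pics/d_scened.npy');C=cloud('scene',d,330,225,385,270).reshape(-1,3);g=C[(C[:,2]>z-.005)&(C[:,2]<z+.005)];print(len(g),np.median(g[:,2]),cv2.minAreaRect(np.float32(g[:,:2]*1000)), g[:,1].max())
E
python3 go.py .5505 .1350 .2135 -1.43
```

```text
[0.55042748 0.13575215 0.21473937]
[[0.55054695 0.07352982 0.20243937]
 [0.56640169 0.08702542 0.20243937]]
[[264.93057113 230.73973452]]
547 0.2027143430688475 ((549.6058349609375, 139.57736206054688), (100.63230895996094, 36.17142868041992), 87.63423156738281) 0.18975247349359825
row [ 0.0028 -0.0002 -0.0024] [-0.075  0.009  0.124]
q6 1.7217759983560446 t 7.9167
```

Tongue 1 lines up with the burr to within about 1 mm in both cameras. Descending slowly.

```bash
python3 -m crank '[0.002,0,-0.002,0,0,0.3,0, 0.002,0,-0.002,0,0,0.6,0, 0.002,0,-0.002,0,0,0.9,0, 0.002,0,-0.002,0,0,1.1,0, 0.002,0,-0.002,0,0,1.25,0, 0.002,0,-0.002,0,0,1.25,0]'
```

```text
time_s: 8.42
ee_pos: [0.5504, 0.1359, 0.2017]
orientation: [[0.025, 1.0, 0.001], [1.0, -0.025, 0.0], [0.0, 0.001, -1.0]]
contact_force: [0.3, -0.8, -3.3]
width: 0.151
```

```bash
python3 -m crank '[0,0,0,0,0,0.25,0, 0,0,0,0,0,0.5,0, 0,0,0,0,0,0.75,0, 0,0,0,0,0,1.0,0, 0,0,0,0,0,1.2,0, 0,0,0,0,0,1.3,0,0,0,0,0,0,1.3,0]'
```

```text
time_s: 9.0
ee_pos: [0.5504, 0.1359, 0.1883]
orientation: [[0.025, 1.0, 0.0], [1.0, -0.025, 0.0], [0.0, 0.0, -1.0]]
contact_force: [1.0, -0.1, -3.9]
width: 0.153
```

```bash
python3 -m crank '[0,0,0,0,0,0.1,0, 0,0,0,0,0,0.2,0, 0,0,0,0,0,0.3,0,0,0,0,0,0,0.3,0]'
```

```text
time_s: 9.33
ee_pos: [0.5505, 0.1359, 0.1863]
orientation: [[0.025, 1.0, 0.001], [1.0, -0.025, 0.0], [0.0, 0.001, -1.0]]
contact_force: [-1.4, -0.3, 1.3]
width: 0.152
```

Tongue 1 is home: the head met the fence top at TCP z = 0.186. While here I feel sideways for the burr, which helps in judging the gap.

```bash
python3 -m crank '[0,0,0,0,0,-0.15,0, 0,0,0,0,0.05,-0.15,0, 0,0,0,0,0.1,-0.15,0]'; python3 -m crank '[0,0,0,0,0.05,0,0, 0,0,0,0,0.1,0,0, 0,0,0,0,0.1,0,0]'; python3 -m crank '[0,0,0,0,0.05,0,0, 0,0,0,0,0.1,0,0, 0,0,0,0,0.1,0,0]'
```

```text
time_s: 9.58
ee_pos: [0.5513, 0.1359, 0.1874]
orientation: [[0.025, 1.0, 0.001], [1.0, -0.025, 0.0], [0.0, 0.001, -1.0]]
contact_force: [-0.2, 0.1, -2.1]
width: 0.157
time_s: 9.83
ee_pos: [0.5522, 0.1358, 0.1869]
orientation: [[0.025, 1.0, -0.0], [1.0, -0.025, 0.0], [0.0, -0.0, -1.0]]
contact_force: [0.3, 0.8, -2.6]
width: 0.151
time_s: 10.08
ee_pos: [0.5528, 0.1358, 0.1867]
orientation: [[0.025, 1.0, -0.001], [1.0, -0.025, 0.0], [0.0, -0.001, -1.0]]
contact_force: [-1.1, -0.3, -2.4]
width: 0.155
```

```bash
python3 -m crank '[0,0,0,0,0.05,-0.05,0, 0,0,0,0,0.07,-0.05,0, 0,0,0,0,0.07,-0.05,0]';python3 -m crank '[0,0,0,0,0.05,-0.05,0, 0,0,0,0,0.1,-0.05,0, 0,0,0,0,0.1,-0.05,0]'
```

```text
time_s: 10.33
ee_pos: [0.553, 0.1358, 0.1869]
orientation: [[0.025, 1.0, -0.003], [1.0, -0.025, 0.0], [0.0, -0.003, -1.0]]
contact_force: [-1.8, -0.1, -3.6]
width: 0.157
time_s: 10.58
ee_pos: [0.5532, 0.1358, 0.1871]
orientation: [[0.025, 1.0, -0.005], [1.0, -0.025, 0.0], [0.0, -0.005, -1.0]]
contact_force: [-2.1, 0.2, -2.6]
width: 0.158
```

```bash
python3 -m crank '[0.004,0,0,0,-0.1,-0.05,0, 0.004,0,0,0,-0.2,-0.05,0, 0.004,0,0,0,-0.25,-0.05,0,0.004,0,0,0,-0.25,-0.05,0]';python3 -m crank '[0,0,0,0,-0.05,-0.05,0, 0,0,0,0,-0.07,-0.05,0, 0,0,0,0,-0.07,-0.05,0]';python3 -m crank '[0,0,0,0,-0.05,-0.05,0, 0,0,0,0,-0.1,-0.05,0, 0,0,0,0,-0.1,-0.05,0]'
```

```text
time_s: 10.92
ee_pos: [0.5513, 0.1359, 0.1881]
orientation: [[0.025, 1.0, -0.007], [1.0, -0.025, 0.0], [0.0, -0.007, -1.0]]
contact_force: [0.2, -0.3, -2.0]
width: 0.151
time_s: 11.17
ee_pos: [0.5509, 0.1359, 0.1889]
orientation: [[0.025, 1.0, -0.006], [1.0, -0.025, 0.0], [0.0, -0.006, -1.0]]
contact_force: [0.2, 0.4, -2.3]
width: 0.155
time_s: 11.42
ee_pos: [0.5506, 0.1359, 0.1896]
orientation: [[0.026, 1.0, -0.005], [1.0, -0.026, 0.0], [0.0, -0.005, -1.0]]
contact_force: [1.5, 0.9, -3.3]
width: 0.157
```

The play measures about 2.3 mm, so the gap is about 6.3 mm and tongue 2 (7 mm) should bind. Lift, shift by 26 mm and try it.

```bash
python3 -m crank '[-0.003,0,0,0,0.05,-0.6,0, -0.005,0,0,0,0.05,-1.2,0, -0.005,0,0,0,0.05,-1.8,0, -0.005,0,0,0,0.05,-2.4,0, -0.005,0,0,0,0.05,-2.4,0]'; python3 go.py .5501 .1100 .2135 -1.43
```

```text
time_s: 11.83
ee_pos: [0.5519, 0.136, 0.216]
orientation: [[0.025, 1.0, 0.004], [1.0, -0.025, 0.001], [0.001, 0.004, -1.0]]
contact_force: [0.7, -0.4, -1.9]
width: 0.156
row [ 0.0037 -0.0008 -0.0005] [-2.603 -0.116  0.252]
q6 1.7197671211105268 t 11.8333
```

```bash
python3 -m crank '[0.003,0,0,-0.7,-0.05,0,0, 0.003,0,0,-1.4,-0.05,0,0, 0.003,0,0,-2.1,-0.1,0.1,0, 0.003,0,0,-2.6,-0.12,0.2,0, 0.003,0,0,-2.6,-0.12,0.2,0, 0.003,0,0,-2.6,-0.12,0.2,0]'; python3 go.py .5500 .1100 .2065 -1.43
```

```text
time_s: 12.33
ee_pos: [0.5497, 0.1095, 0.2135]
orientation: [[0.027, 1.0, -0.0], [1.0, -0.027, 0.001], [0.001, -0.0, -1.0]]
contact_force: [-1.1, 0.1, -2.5]
width: 0.157
row [-0.0004 -0.001  -0.0016] [0.05  0.025 0.699]
q6 1.6737183015949524 t 12.3333
```

```bash
python3 -m crank '[0,0,0,0.05,0.04,0.2,0, 0,0,0,0.05,0.04,0.4,0, 0,0,0,0.05,0.04,0.7,0, 0,0,0,0.05,0.04,0.75,0]'; python3 -m crank '[0,0,0,0,0,0.05,0, 0,0,0,0,0,0.1,0,0,0,0,0,0,0.1,0]'
```

```text
time_s: 12.67
ee_pos: [0.5498, 0.1102, 0.2051]
orientation: [[0.026, 1.0, -0.002], [1.0, -0.026, 0.001], [0.001, -0.002, -1.0]]
contact_force: [0.6, 0.9, -2.6]
width: 0.154
time_s: 12.92
ee_pos: [0.5498, 0.1103, 0.2042]
orientation: [[0.026, 1.0, -0.001], [1.0, -0.026, 0.001], [0.001, -0.001, -1.0]]
contact_force: [0.2, -0.1, -2.0]
width: 0.154
```

```bash
python3 -m crank '[0,0,0,0,0,0.1,0, 0,0,0,0,0,0.15,0,0,0,0,0,0,0.15,0]'
```

```text
time_s: 13.17
ee_pos: [0.55, 0.1104, 0.2036]
orientation: [[0.026, 1.0, -0.0], [1.0, -0.026, 0.001], [0.001, -0.0, -1.0]]
contact_force: [-1.0, 0.2, 2.1]
width: 0.156
```

Bound: about 5 N up at tip z ≈ 0.149, on the burr's top. I press lightly a moment longer and nudge against the fence to confirm the face lies on it.

```bash
python3 -m crank '[0,0,0,0,-0.03,0.12,0, 0,0,0,0,-0.03,0.12,0,0,0,0,0,-0.03,0.12,0,0,0,0,0,-0.03,0.12,0]';  python3 -m crank '[0,0,0,0,-0.08,0.12,0, 0,0,0,0,-0.08,0.12,0,0,0,0,0,-0.08,0.12,0]'
python3 - <<'E'
from h import *
for n,b,s in(('scene',(255,120,415,290),3.5),('top',(165,180,335,300),4)):
    im,d=env.get_image(n);crop(im[:,:,::-1],*b,s,f'pics/e_{n}.png');np.save(f'pics/e_{n}d.npy',d)
z=env.get_state()['ee_pos'][2]-.0123
C=cloud('scene',d:=np.load('pics/e_scened.npy'),320,215,385,270).reshape(-1,3);g=C[(C[:,2]>z-.005)&(C[:,2]<z+.005)];print(len(g),cv2.minAreaRect(np.float32(g[:,:2]*1000)), g[:,1].max())
E
```

```text
time_s: 13.5
ee_pos: [0.5497, 0.1105, 0.2023]
orientation: [[0.026, 1.0, -0.0], [1.0, -0.026, 0.001], [0.001, -0.0, -1.0]]
contact_force: [0.3, 0.4, 0.5]
width: 0.152
time_s: 13.75
ee_pos: [0.5496, 0.1106, 0.2018]
orientation: [[0.026, 1.0, 0.002], [1.0, -0.026, 0.002], [0.002, 0.002, -1.0]]
contact_force: [1.3, 0.3, 4.8]
width: 0.154
564 ((549.2109375, 107.93748474121094), (116.14888763427734, 35.27946472167969), 89.2513427734375) 0.16598008325469016
```

View pics/e_top.png

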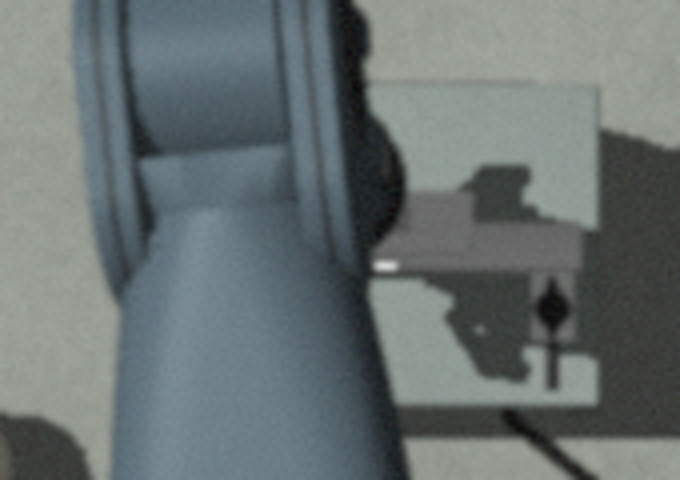

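View pics/e_scene.png

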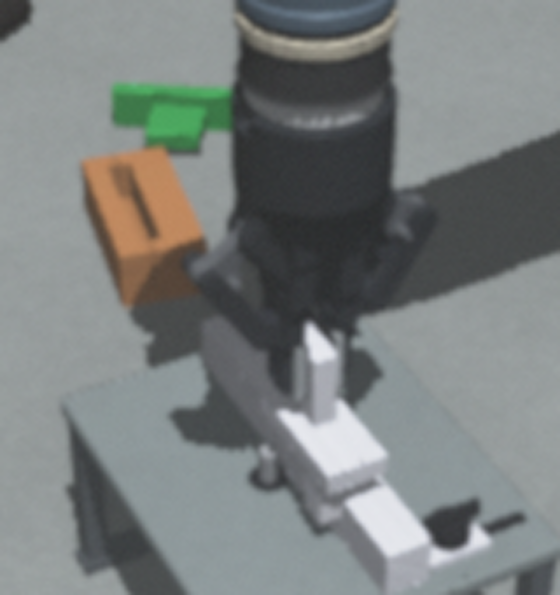

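Run:
```python
from h import *
s=env.get_state();z=s['ee_pos'][2]-.0123
for n,b in(('c',.2425),('d',.2148),('e',s['ee_pos'][2])):
    for cm,bx in(('scene',(330,225,385,265)),('top',(255,225,283,243))):
        d=np.load(f'pics/{n}_{cm}d.npy');C=cloud(cm,d,*bx).reshape(-1,3);zz=b-.0123;g=C[abs(C[:,2]-zz)<.006]
        f=cloud(cm,d,295,232,312,246).reshape(-1,3) if cm=='top' else np.zeros((1,3))
        A=np.c_[g[:,:2]-g[:,:2].mean(0),np.ones(len(g))];k=np.linalg.lstsq(A,g[:,2],rcond=None)[0]
        print(n,cm,len(g),'dz mm',round((np.median(g[:,2])-zz)*1e3,2),'slopes',k[:2].round(3))
print(s['ee_pos'],s['contact_force'])
```

```text
c scene 580 dz mm 0.07 slopes [-0.056 -0.015]
c top 66 dz mm 0.56 slopes [0.042 0.079]
d scene 569 dz mm 0.19 slopes [-0.047 -0.012]
d top 245 dz mm 0.21 slopes [0.011 0.01 ]
e scene 482 dz mm 0.07 slopes [-0.04  -0.016]
e top 272 dz mm 0.54 slopes [-0.011  0.02 ]
[0.54959761 0.11056269 0.20177267] [0.1573217  0.15507229 4.735936  ]
```

The face is against the fence, the force rises with pressing, and the tongue stays bound near the burr's top. That agrees with the gap of about 6.2 mm measured by play. I back out and return to tongue 1.

```bash
python3 -m crank '[0,0,0,0,0,-0.3,0, 0,0,0,0,0.03,-0.7,0, 0,0,0,0,0.05,-1.1,0, 0,0,0,0,0.08,-1.3,0, 0,0,0,0,0.08,-1.3,0]'; python3 go.py .5508 .1358 .2140 -1.43
```

```text
time_s: 14.27
ee_pos: [0.5499, 0.1106, 0.2153]
orientation: [[0.026, 1.0, 0.001], [1.0, -0.026, 0.002], [0.002, 0.001, -1.0]]
contact_force: [1.4, -0.3, -2.1]
width: 0.154
row [ 0.0007 -0.0017 -0.0011] [2.526 0.027 0.131]
q6 1.6747908737438135 t 14.2667
```

```bash
python3 -m crank '[0,-0.002,-0.001,0.7,0.05,0,0, 0,-0.002,-0.001,1.4,0.05,0,0, 0,-0.002,-0.001,2.1,0.05,0.0,0, 0,-0.002,-0.001,2.52,0.05,0.1,0, 0,-0.002,-0.001,2.52,0.05,0.1,0, 0,-0.002,-0.001,2.52,0.05,0.1,0]'; python3 go.py .5510 .1358 .2040 -1.43
```

```text
time_s: 14.77
ee_pos: [0.5508, 0.1362, 0.2141]
orientation: [[0.024, 1.0, 0.0], [1.0, -0.024, -0.001], [-0.001, 0.0, -1.0]]
contact_force: [-0.2, 0.8, -2.9]
width: 0.156
row [0.0001 0.0007 0.0009] [-0.041  0.023  1.005]
q6 1.719494510906086 t 14.7667
```

```bash
python3 -m crank '[0,0,0.001,-0.03,0.02,0.4,0, 0,0,0.001,-0.03,0.02,0.8,0, 0,0,0.001,-0.03,0.02,1.1,0, 0,0,0.001,-0.03,0.02,1.3,0, 0,0,0.001,-0.03,0.02,1.3,0]'; python3 -m crank '[0,0,0,0,0,0.3,0, 0,0,0,0,0,0.6,0, 0,0,0,0,0,0.9,0, 0,0,0,0,0,1.1,0, 0,0,0,0,0,1.2,0, 0,0,0,0,0,1.2,0]'
```

```text
time_s: 15.18
ee_pos: [0.5506, 0.1356, 0.2]
orientation: [[0.025, 1.0, -0.001], [1.0, -0.025, -0.001], [-0.001, -0.001, -1.0]]
contact_force: [-0.1, 0.4, -3.5]
width: 0.153
time_s: 15.68
ee_pos: [0.5505, 0.1356, 0.1877]
orientation: [[0.025, 1.0, -0.002], [1.0, -0.025, -0.001], [-0.001, -0.002, -1.0]]
contact_force: [0.1, -1.4, -3.1]
width: 0.156
```

```bash
python3 -m crank '[0,0,0,0,0,0.1,0, 0,0,0,0,0,0.2,0, 0,0,0,0,0,0.25,0,0,0,0,0,0,0.25,0]'
```

```text
time_s: 16.02
ee_pos: [0.5506, 0.1356, 0.1863]
orientation: [[0.025, 1.0, -0.001], [1.0, -0.025, -0.001], [-0.001, -0.001, -1.0]]
contact_force: [-1.6, 0.0, 2.7]
width: 0.151
```

Tongue 1 is home again. Since the gauge's centre of mass is only about 2 mm inside the fence edge, I bring its face lightly against the fence before letting go.

```bash
python3 -m crank '[0.001,0,0,0,-0.03,0.0,0, 0.001,0,0,0,-0.06,0.0,0, 0.001,0,0,0,-0.06,0.0,0]';python3 -m crank '[0,0,0,0,-0.04,0.03,0, 0,0,0,0,-0.04,0.03,0, 0,0,0,0,-0.04,0.03,0]'; python3 go.py .5506 .1358 .1863 -1.43
```

```text
time_s: 16.27
ee_pos: [0.5505, 0.1357, 0.1863]
orientation: [[0.025, 1.0, -0.0], [1.0, -0.025, -0.001], [-0.001, -0.0, -1.0]]
contact_force: [0.9, -0.1, -1.9]
width: 0.154
time_s: 16.52
ee_pos: [0.5505, 0.1357, 0.1863]
orientation: [[0.026, 1.0, 0.001], [1.0, -0.026, -0.001], [-0.001, 0.001, -1.0]]
contact_force: [1.4, 0.3, 0.4]
width: 0.155
row [ 0.0006  0.0007 -0.0006] [0.014 0.014 0.002]
q6 1.7201578583512596 t 16.5167
```

Contact with the fence is at the same x as before (0.5505), so the fence has not shifted. Letting go.

```bash
python3 -m crank '[0,0,0,0,0,0,0.17, 0,0,0,0,0,0,0.19,0,0,0,0,0,0,0.22, 0,0,0,0,0,0,0.26, 0,0,0,0,0,0,0.32,0,0,0,0,0,0,0.4,0,0,0,0,0,0,0.5,0,0,0,0,0,0,0.55]'
python3 - <<'E'
from h import *
im,d=env.get_image('scene');crop(im[:,:,::-1],255,120,415,290,3.5,'pics/f_scene.png');np.save('pics/f_scened.npy',d)
E
```

```text
time_s: 17.18
ee_pos: [0.5505, 0.1356, 0.1863]
orientation: [[0.026, 1.0, 0.001], [1.0, -0.026, -0.001], [-0.001, 0.001, -1.0]]
contact_force: [-0.3, -0.3, 0.3]
width: 0.548
```

View pics/f_scene.png

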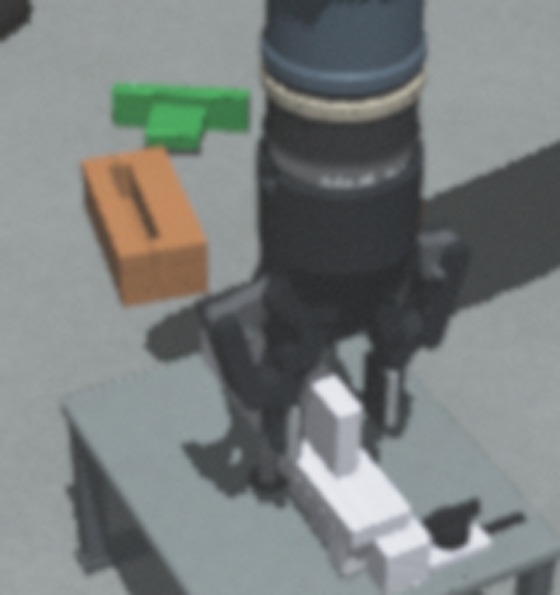

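The gauge stands upright in the gap with its head on the fence, and both pads are clear. Withdrawing straight up.

```bash
python3 -m crank '[0,0,0,0,0,-1,0.55, 0,0,0,0,0,-3,0.55, 0,0,0,0,0,-6,0.55, 0,0,0,0,0,-9,0.55, 0,0,0,0,0,-12,0.55, 0,0,0,0,0,-14,0.55, 0,0,0,0,0,-14,0.55,0,0,0,0,0,-14,0.55]'
python3 - <<'E'
from h import *
im,d=env.get_image('scene');crop(im[:,:,::-1],255,150,415,290,3.75,'pics/g_scene.png')
C=cloud('scene',d,320,200,390,275).reshape(-1,3)
for z in(.174,.218,.160):
    g=C[abs(C[:,2]-z)<.004];
    if len(g)<20: continue
    A=np.c_[g[:,:2]-g[:,:2].mean(0),np.ones(len(g))];k=np.linalg.lstsq(A,g[:,2],rcond=None)[0]
    print(z,len(g),np.median(g[:,2]),k[:2].round(3),cv2.minAreaRect(np.float32(g[:,:2]*1000)),g[:,1].max())
E
```

```text
time_s: 17.9
ee_pos: [0.5513, 0.1359, 0.329]
orientation: [[0.026, 1.0, 0.005], [1.0, -0.026, -0.0], [0.0, 0.005, -1.0]]
contact_force: [-0.8, 0.4, -0.4]
width: 0.549
0.174 609 0.17424259905662876 [-0.018 -0.001] ((550.063720703125, 133.47616577148438), (114.99501037597656, 35.20097351074219), 89.15483856201172) 0.1910325003311364
0.218 160 0.21801927870998178 [-0.062 -0.013] ((550.0133666992188, 133.73745727539062), (45.330345153808594, 15.062030792236328), 88.16011047363281) 0.15637753133967325
0.16 429 0.16026591428692427 [ 0.061 -0.003] ((528.0695190429688, 96.66958618164062), (210.5692596435547, 75.43299865722656), 86.7118148803711) 0.2018864680338205
```

View pics/g_scene.png

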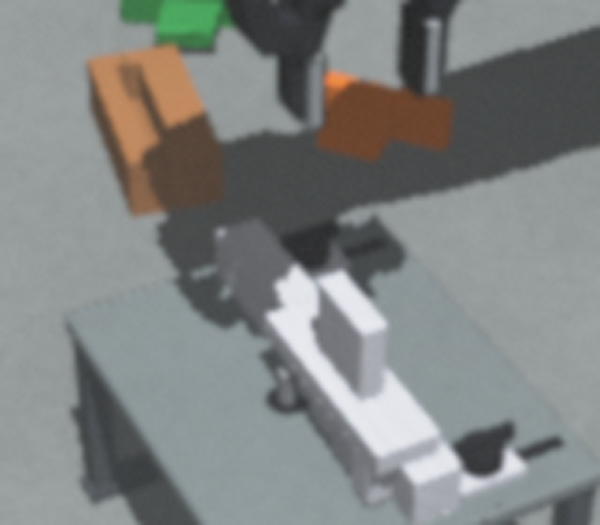

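The gauge is upright and home: head top at 0.174 m as it must be, and centre 39 mm from the burr along the fence. Fingers well clear. Handing in.

```bash
python3 -c "
from plant import env
print(env.job_done())"
```

```text
the job is handed in; nothing more can be done
None
```

The gauge is back in the gap on tongue 1 (4 mm), released and fully home, and the job is handed in. No verdict was reported.

- **Tongue 1:** it went right down along the fence until the head rested on the fence's top. Feeling from fence to burr gave about 2.1–2.5 mm of play, so the gap is about 6.1–6.5 mm.
- **Tongue 2 (7 mm):** it bound on the burr at about 5–7.5 N with its face on the fence, so I went back to tongue 1 and did not try tongues 3 and 4. Pressed again, its tip ended about 2.5 mm below the burr's top. I took this as a chamfer or rounded edge letting it in and did not force it, so the finding that it is too thick rests on the bind together with the measured play.
- **Last checks:**
  - The head top is at 0.174 m, as it should be, and looks level.
  - The centre of the gauge is about 39 mm from the burr along the fence, which puts tongue 1 at the burr.
  - The fingers are about 14 cm above the gauge.
  - The fence met the gauge at the same x before and after the trials (0.5505 m), so it shows no shift.
  - The arm stayed clear of the dish, tub and strip, but I did not measure them again.
- **Disagreement:** the two cameras differed by 3–4 mm in y, so I measured the gauge's offset from the burr within each camera; both agreed to about 1 mm.

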